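Set the bench for filling a microplate

ROBOT

A 7-joint arm with a two-finger parallel gripper is mounted at the origin on the work surface. World frame = base frame: x ahead of the robot, y to its left, z up, the work surface at z = 0. Lengths are in m, angles in rad, forces in N, time in s.
With the tool pointing down it reaches from about 0.4 to 0.9 m from the base axis. Payload 5.5 kg.
Tool frame: the origin (TCP) lies midway between the tips of the shut fingers; the grasp point (between the pads) lies 19 mm behind it (manip.grip_depth is the distance from the TCP to the grasp point, in m); z points along the fingers, x is the direction in which the jaws open and shut, and the axes are right-handed (so a half turn about z gives the same grasp; the last joint's range is limited). The gripper opens to 92 mm and grips with 3 to 60 N. Pads are 19 mm wide; open, the fingers measure 130 mm over their backs; the gripper's body (75 mm by 190 mm) begins 47 mm behind the grasp point.
Start: joints at [-0.999, 0.501, -0.427, 1.55, 0.221, 1.138, -0.21], TCP at [0.198, 0.619, 0.227] pointing down, gripper open.
Joint ranges: [-2.88, 2.88], [-0.31, 2.03], [-1.54, 1.56], [0.2, 2.42], [-1.41, 4.55], [0.19, 2.02], [-2.57, 2.57]. Speed limits (rad/s): [2.57, 2.57, 3.14, 3.14, 3.14, 3.14, 3.14].

INTERFACE

Orientations are given as a unit quaternion [x, y, z, w].
In Python, from bench import manip, effector, viewer gives the robot as it stands. Calls block until the motion is done:
- manip.move_pose(position, orientation): joint-space move of the TCP to a pose.
- manip.servo_line(position, ori=None, vel=0.15): straight line of the TCP; ori=None keeps the orientation; vel is the mean speed in m/s.
- manip.movej(angles): joint-space move.
- effector.open_jaws() and effector.close(f_grip=None): open the fingers fully, or close them until they stop; f_grip is the grip in N (None keeps the last).
- manip.sleep(seconds).
- manip.solve_ik(position, orientation): joint angles nearest the present ones, or None.
- viewer.get_image(name): name is "side" or "top" or "wrist"; returns the picture (420x560x3 uint8, red, green, blue); there is no depth.
- viewer.get_calibration(name): a dict with "vfov" (degrees; the focal length in pixels is half the picture's height over the tangent of half this angle, whatever the lens; pixels are square), "cx", "cy" (the principal point, pixels), "eye" and "attitude" of the camera in the world. Camera axes: x right, y down, z forward; pixel columns grow to the right and rows downward; lengths in m; the calibration is good to about 2 mm. A picture is of the moment at which its call begins: read the wrist's pose just before it. get_calibration takes no time and is no camera call; for the wrist camera it gives the pose at the moment of the call.
A pose or a line that the arm cannot do raises manip.PlanningError and nothing moves.
- manip.hand_in(): hands the job in, once; it reports no verdict.
Readings, each from a call of its own:
- manip.current_clock(): time.
- manip.current_q(): joint angles.
- manip.current_joint_velocities(): joint speeds.
- manip.current_tau(): joint torques, N m.
- manip.current_tool_pos(): TCP position.
- manip.current_tcp_rot(): TCP orientation.
- manip.current_force(): force on the tool from outside, world axes, zero at the start.
- manip.current_wrist_torque(): the same for the moment, N m.
- manip.current_finger_gap(): finger opening in m.
Only numpy, scipy, OpenCV 4.12 (cv2) and the standard library are available. Lean on these libraries where they do the work, as an engineer would, in place of code of your own. Each camera call takes 0.05 s, during which the arm holds its last target. There are 200 camera calls.

TASK

Set the bench out around the fixed microplate: lay the white reagent trough behind the plate (the side away from the robot), parallel to the plate's long sides and centred on it; stand the steel beaker beside the short end nearer the vortex mixer and the amber bottle beside the other short end, both in line with the plate's middle, leaving a gap of about 35 mm between the plate and each of these three. Cover the beaker with its knobbed lid, centred, and stand the white jar at the corner, behind the beaker and off the end of the trough, in line with both. Leave the tube rack, brass weight and mortar where they are, and let everything stand upright and released on the bench.

Things in the scene. Friction and masses are not known exactly. Their poses are not given: they have to be found in the camera images.
- plate: White 24-well microplate lying flat on a slightly larger sheet of white paper, fixed. 86 mm (its x) by 128 mm (its y, the long axis), 14 mm high; the paper is 150 x 190 mm and flat. Origin: centre of the underside, on the bench. Its +x points away from the robot ('behind'), +y to the robot's left, each within 12 degrees. The two short ends are at its y = +64 and -64 mm.
- mixer: Vortex mixer, fixed at the back of the bench, left or right: beige stepped housing 150 x 130 mm with a round black rubber platform (96 mm across) on top, 110 mm high in all. Origin: centre of its underside. The plate's short end on the mixer's side is the one the beaker belongs to.
- trough: Loose white plastic reagent trough, open on top: 110 mm long (its x), 44 mm wide (its y), 30 mm high, walls 3 mm. Origin: centre of the underside, z up. Grip it across its width.
- beaker: Loose straight stainless steel beaker, open on top, 46 mm outer diameter, 60 mm high, wall 2 mm. Origin: centre of the underside, z up.
- lid: Loose beaker lid: flat aluminium disc 58 mm across, 6 mm thick, with a black knob on top, 16 mm diameter, from 6 to 34 mm above the underside. Flat below (no lip): it simply rests on the beaker's rim. Origin: centre of the underside, z up, lying knob up.
- jar: Loose squat white plastic screw-cap jar, 50 mm diameter (straight up to 43 mm), 60 mm high with its 47 mm cap. Origin: centre of the underside, z up.
- bottle: Loose small amber glass bottle with black cap, body 42 mm diameter (straight up to 48 mm, then a shoulder to a thinner neck and a 24 mm cap), 76 mm high in all. Origin: centre of the underside, z up.
- tuberack: Bystander: loose orange block rack for micro-tubes, 70 (x) x 44 (y) x 42 mm high. Origin: centre of the underside. To be left alone.
- weight: Bystander: loose brass calibration weight with a small knob, 34 mm diameter, 52 mm high. Origin: centre of the underside. To be left alone.
- mortar: Bystander: loose white ceramic mortar bowl, 72 mm across the rim, 42 mm high. Origin: centre of the underside. To be left alone.
Mind the look-alikes: they are no part of the job. Leave any blue look-alike of the trough alone.

How it is judged:
At the end, for the whole second after the job is handed in: Gaps from the plate to trough, beaker and bottle 35 mm +-15; each centred on its side +-14 mm; trough parallel +-0.17 rad; beaker on the mixer's side; jar at the corner +-18 mm; lid on the rim, centred +-9 mm; all upright (0.08 rad), at rest; bystanders moved under 20 mm (x of trough in the frame of plate between 0.085 and 0.115 m and y of trough in the frame of plate between -0.014 and 0.014 m and angle between the x axis of trough and the y axis of plate, either way round below 0.17 rad and height (world z) of each of trough, beaker, jar, bottle below 0.005 m and angle between each of trough, beaker, jar, bottle, lid's own z axis and vertical below 0.08 rad and horizontal distance between lid and beaker below 0.009 m and height (world z) of lid between 0.055 and 0.065 m and linear speed of each of trough, beaker, lid, jar, bottle below 0.02 m/s and ((y of mixer in the frame of plate above 0 m and x of beaker in the frame of plate between -0.014 and 0.014 m and y of beaker in the frame of plate between 0.107 and 0.137 m and x of bottle in the frame of plate between -0.014 and 0.014 m and y of bottle in the frame of plate between -0.135 and -0.105 m and x of jar in the frame of plate between 0.082 and 0.118 m and y of jar in the frame of plate between 0.104 and 0.14 m) or (y of mixer in the frame of plate below 0 m and x of beaker in the frame of plate between -0.014 and 0.014 m and y of beaker in the frame of plate between -0.137 and -0.107 m and x of bottle in the frame of plate between -0.014 and 0.014 m and y of bottle in the frame of plate between 0.105 and 0.135 m and x of jar in the frame of plate between 0.082 and 0.118 m and y of jar in the frame of plate between -0.14 and -0.104 m))); the robot touches nothing.
It fails at once if the tube rack was moved by 20 mm or more (distance of tuberack from where it was at the start of the episode above 0.02 m).
It fails at once if the brass weight was moved by 20 mm or more (distance of weight from where it was at the start of the episode above 0.02 m).
It fails at once if the mortar was moved by 20 mm or more (distance of mortar from where it was at the start of the episode above 0.02 m).
It also fails if it takes over 122 s, if anything falls off the work surface, if the arm or the gripper's body presses on something with over 40 N, if the wrist force passes 120 N, or if a joint passes its speed limit or range.

## Working session

There is one attempt and no reset: what is moved stays moved. The work goes in short steps, each a Python script; the robot and the scene stay as the last script left them, time stands still between calls to the robot, and variables do not carry over. Pictures are saved under pics/ and viewed, about 12 in all and at most 16, crops included, and the job is handed in when it is done.

```bash
ls; mkdir -p pics
python3 - <<'E'
from bench import manip, effector, viewer
import cv2
for n in ("top","side"):
    im=viewer.get_image(n); cv2.imwrite(f"pics/{n}0.png",im[:,:,::-1]); print(n,viewer.get_calibration(n))
print(manip.current_clock(), manip.current_tcp_rot(), manip.grip_depth)
E
```

```text
pics
top {'vfov': 56.66288521100273, 'cx': 278.606764170366, 'cy': 207.68774258325067, 'eye': array([0.3562981 , 0.05640154, 1.10512537]), 'attitude': array([ 0.71162935, -0.69908274,  0.04923579, -0.04942499])}
side {'vfov': 43.9376632071118, 'cx': 276.6968510782161, 'cy': 207.72618811141626, 'eye': array([-0.12186186, -0.98520777,  0.75259   ]), 'attitude': array([ 0.83241234, -0.24206613,  0.13191304, -0.48072095])}
0.1 [ 8.07439437e-01  5.89949809e-01 -7.22046302e-04  5.07293775e-04] 0.0188
```

View pics/top0.png

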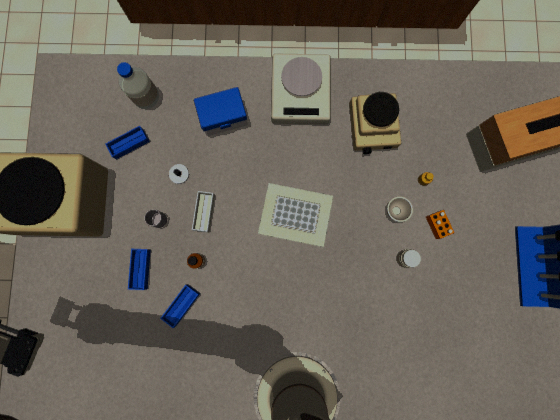

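View pics/side0.png

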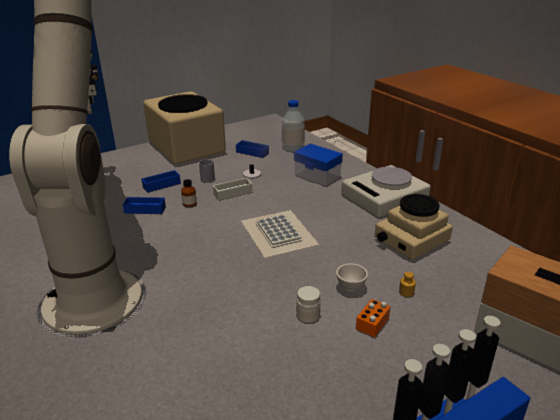

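The top view shows the robot at the bottom, with +x up and +y to the left.

| Item | Choice, by description (top px) | Look-alikes rejected |
|---|---|---|
| Plate | On paper at (297,214) | – |
| Trough | White one at (203,212) | Blue ones at (127,142), (140,268), (181,305) |
| Mixer | Stepped one at (380,118), so the beaker side is the right (-y) | Big box at (40,195), balance at (301,85) |
| Beaker | (155,218) | – |
| Lid | (178,174) | – |
| Bottle | Amber one at (196,261) | Brass weight at (427,178) |
| Jar | (411,258) | Mortar at (399,210), big bottle at (135,83) |

```bash
cat > h.py <<'E'
import numpy as np, cv2
from scipy.spatial.transform import Rotation as R
from bench import manip, effector, viewer
def cast(cal,uv,z):
    f=210/np.tan(np.radians(cal["vfov"]/2)); uv=np.atleast_2d(uv).astype(float)
    d=np.c_[(uv[:,0]-cal["cx"])/f,(uv[:,1]-cal["cy"])/f,np.ones(len(uv))]
    d=R.from_quat(cal["attitude"]).apply(d); e=cal["eye"]
    return (e+d*((z-e[2])/d[:,2])[:,None])[:,:2]
def proj(cal,P):
    f=210/np.tan(np.radians(cal["vfov"]/2))
    p=R.from_quat(cal["attitude"]).inv().apply(np.atleast_2d(P)-cal["eye"])
    return np.c_[p[:,0]/p[:,2]*f+cal["cx"],p[:,1]/p[:,2]*f+cal["cy"]]
def quat(yaw):  # tool down, jaw (x) axis at angle yaw in world
    return (R.from_euler("z",yaw)*R.from_euler("x",np.pi)).as_quat()
def snap(n,name):
    c=viewer.get_calibration(n); im=viewer.get_image(n); cv2.imwrite(f"pics/{name}.png",im[:,:,::-1]); np.save(f"pics/{name}.npy",c,allow_pickle=True); return c,im
E
python3 - <<'E'
from h import *
c=viewer.get_calibration("top")
for n,uv,z in [("plate",(297,214),.014),("trough",(203,212),.03),("beaker",(155,217),.06),("lid",(178,174),.006),("bottle",(196,261),.05),("jar",(411,258),.06),("mixer",(380,110),.11)]:
    print(n,cast(c,uv,z)[0].round(3))
w=viewer.get_calibration("wrist"); print(w)
p=manip.current_tool_pos(); r=R.from_quat(manip.current_tcp_rot())
print("cam in tool",r.inv().apply(w["eye"]-p).round(4),(r.inv()*R.from_quat(w["attitude"])).as_matrix().round(3))
im=cv2.imread("pics/top0.png")
a=cv2.resize(im[160:275,100:340],None,fx=3.3,fy=3.3,interpolation=cv2.INTER_CUBIC); cv2.imwrite("pics/crop1.png",a)
E
```

```text
plate [0.493 0.006]
trough [0.492 0.268]
beaker [0.472 0.391]
lid [0.604 0.35 ]
bottle [0.356 0.277]
jar [ 0.374 -0.297]
mixer [ 0.765 -0.209]
{'vfov': 67.18794658553595, 'cx': 283.26762353654317, 'cy': 213.5578630612369, 'eye': array([0.12357139, 0.64247577, 0.38398617]), 'attitude': array([0.79882733, 0.58438213, 0.08285461, 0.11622193])}
cam in tool [-0.     -0.0776 -0.1582] [[ 1.     0.001 -0.001]
 [-0.001  0.959  0.283]
 [ 0.002 -0.283  0.959]]
```

View pics/crop1.png

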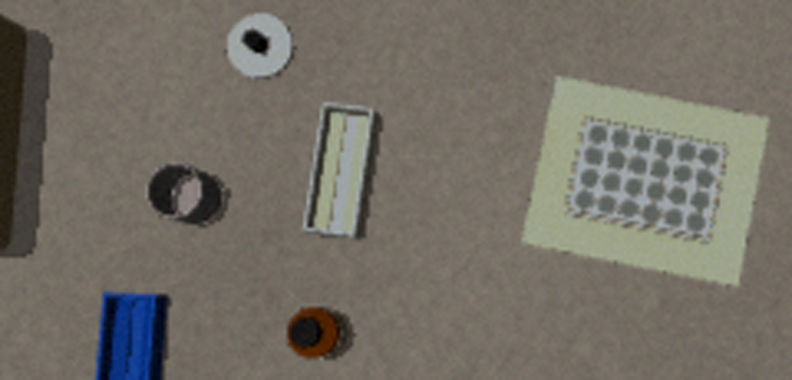

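Crop check: the white trough, lid with black knob, steel beaker, amber bottle and plate on yellowish paper are all as described. The plate is turned about 11°. Next I'll take closer wrist views of both areas.

Run:
```python
from h import *
for n,p in (("wL",(0.44,0.25,0.25)),("wR",(0.44,-0.1,0.25))):
    manip.move_pose(p,quat(np.pi/2)); print(manip.current_clock(),manip.current_q().round(2)); manip.sleep(.2); snap("wrist",n)
```

```text
1.725 [-0.24  0.21 -0.37  1.88  0.09  1.07  0.92]
3.2917 [ 0.3   0.09 -0.14  2.01  0.01  1.04  1.72]
```

View pics/wL.png

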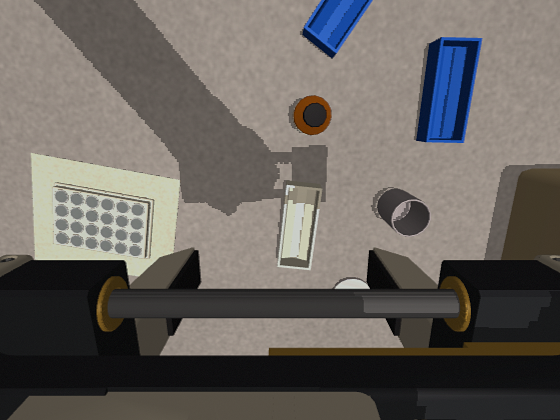

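View pics/wR.png

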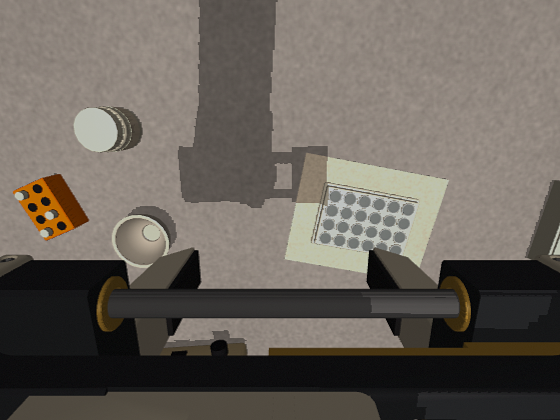

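wL shows the bottle (312,115), beaker rim (410,217), trough (300,228) and plate wells (100,222). wR shows the jar cap (97,129), rack (50,207), mortar (143,242) and plate wells (367,220). The lid is hidden by the gripper, so I'll take it from the top view.

```bash
cat > meas.py <<'E'
from h import *
def load(n): return cv2.imread(f"pics/{n}.png"),np.load(f"pics/{n}.npy",allow_pickle=True).item()
def wells(n,roi):
    im,c=load(n); x0,y0,x1,y1=roi; g=cv2.cvtColor(im,cv2.COLOR_BGR2GRAY)[y0:y1,x0:x1]
    m=(g<170).astype(np.uint8)
    k,l,st,ce=cv2.connectedComponentsWithStats(m,connectivity=4)
    P=[ce[i]+[x0,y0] for i in range(1,k) if 40<st[i,4]<200 and max(st[i,2:4])<18]
    W=cast(c,np.array(P),.012); return len(P),W
for n,roi in (("wL",(45,180,152,262)),("wR",(315,183,420,258))):
    k,W=wells(n,roi); r=cv2.minAreaRect(W.astype(np.float32)); print(n,k,"wells mean",W.mean(0).round(4),"rect",r); b=cv2.boxPoints(r); print(b.round(4).tolist())
def blob(n,mask,roi,z,lab):
    im,c=load(n); x0,y0,x1,y1=roi; m=np.zeros(im.shape[:2],np.uint8); m[y0:y1,x0:x1]=mask(im)[y0:y1,x0:x1]
    cs,_=cv2.findContours(m,cv2.RETR_EXTERNAL,cv2.CHAIN_APPROX_NONE); ct=max(cs,key=cv2.contourArea)
    W=cast(c,ct[:,0],z).astype(np.float32); cc,rad=cv2.minEnclosingCircle(W); r=cv2.minAreaRect(W)
    print(lab,"circle",np.round(cc,4),"d",round(2*rad,4),"rect",np.round(r[0],4),np.round(r[1],4),round(r[2],1)); return r
hsv=lambda im:cv2.cvtColor(im,cv2.COLOR_BGR2HSV)
bright=lambda t:(lambda im:((im.min(2)>t)*255).astype(np.uint8))
blob("wL",lambda im:((hsv(im)[...,1]>140)&(hsv(im)[...,0]<25)&(im[...,2]>60)|(im.max(2)<60)).astype(np.uint8)*255,(285,90,340,140),.048,"bottle")
blob("wL",bright(175),(265,175,335,275),.03,"trough")
blob("wR",bright(175),(60,95,125,160),.06,"jar")
im,c=load("wL"); print("px lum beaker",im[190:240:4,410].max(1), im[217,385:435:4].max(1))
cv2.imwrite("pics/crop2.png",cv2.resize(im[175:275,260:440],None,fx=4,fy=4,interpolation=cv2.INTER_NEAREST))
t=cv2.imread("pics/top0.png"); np.save("pics/top0.npy",viewer.get_calibration("top"),allow_pickle=True)
blob("top0",bright(130),(165,160,192,187),.006,"lid")
blob("top0",bright(110),(190,188,217,234),.03,"trough-top")
E
python3 meas.py
```

```text
wL 20 wells mean [0.4931 0.0079] rect ((0.49299055337905884, 0.007934391498565674), (0.0975475087761879, 0.05812133848667145), 79.13054656982422)
[[0.4553000032901764, -0.03449999913573265], [0.5123000144958496, -0.04540000110864639], [0.5307000279426575, 0.05040000006556511], [0.47360000014305115, 0.06129999831318855]]
wR 15 wells mean [0.4871 0.0113] rect ((0.49251604080200195, 0.009666021913290024), (0.09720879793167114, 0.05803585425019264), 79.74917602539062)
[[0.4553000032901764, -0.032999999821186066], [0.5123999714851379, -0.043299999088048935], [0.529699981212616, 0.052299998700618744], [0.4726000130176544, 0.06270000338554382]]
bottle circle [0.3561 0.2819] d 0.0411 rect [0.356 0.282] [0.0405 0.0393] 0.7
trough circle [0.4955 0.2679] d 0.082 rect [0.4953 0.2684] [0.0306 0.0771] 84.0
jar circle [ 0.3727 -0.2994] d 0.0452 rect [ 0.3726 -0.2994] [0.0444 0.0436] 40.3
px lum beaker [153 104  62 101 122  50  56  58  61  63  65  62 157] [ 51  50 168 106 103  58  58  56  53  52  49 104 161]
lid circle [0.6064 0.3506] d 0.0564 rect [0.6066 0.3501] [0.0535 0.0519] 2.9
trough-top circle [0.4959 0.2721] d 0.1181 rect [0.4958 0.2715] [0.0452 0.1111] 83.9
```

View pics/crop2.png

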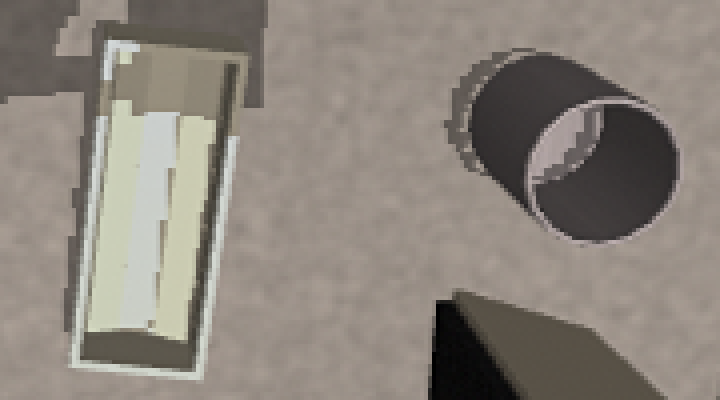

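```bash
cat >> h.py <<'E'
PC=np.array([.4928,.0088]); PY=-.185
def pw(x,y): return PC+R.from_euler("z",PY).as_matrix()[:2,:2]@[x,y]
def bestyaw(p,yaws):
    q0=manip.current_q(); o=[]
    for y in yaws:
        q=manip.solve_ik(p,quat(y))
        if q is not None: o.append((np.abs(q-q0).max(),y))
    return min(o)[1]
def above(xy,yaws,z=.17):
    p=[*xy,z]; y=bestyaw(p,yaws); manip.move_pose(p,quat(y)); return y
def pick(xy,yaws,z,f=25,up=.17):
    above(xy,yaws,up); manip.servo_line([*xy,z],vel=.12); effector.close(f)
    print("gap",round(manip.current_finger_gap(),4)); manip.servo_line([*xy,up],vel=.15); print("lifted gap",round(manip.current_finger_gap(),4))
def place(xy,yaws,z,up=.17):
    y=above(xy,yaws,up); manip.servo_line([*xy,z],vel=.1); print("F",manip.current_force().round(1)); effector.open_jaws(); manip.servo_line([*xy,up],vel=.15)
    print("placed",np.round(xy,4),"yaw",round(y,3),"t",manip.current_clock())
E
python3 - <<'E'
from h import *
c=np.load("pics/wL.npy",allow_pickle=True).item()
print("beaker",cast(c,[410.9,217.75],.06))
k=cast(c,np.array([[107,40],[247,52],[203,378],[70,367]])/4+[260,175],.03); d=(k[0]+k[1]-k[2]-k[3]); print("trough",k.mean(0),np.linalg.norm(k[0]-k[3]),np.linalg.norm(k[0]-k[1]),np.arctan2(-d[1],-d[0]))
for n,a in dict(jar=(.1,-.122),tr=(.104,0),be=(0,-.123),bo=(0,.122)).items(): print(n,pw(*a).round(3))
pick((.373,-.2994),[np.pi/2,-np.pi/2],.02)
place(pw(.1,-.122),[PY+np.pi/2,PY-np.pi/2],.0215)
snap("top","t1")
E
```

```text
beaker [[0.46903254 0.39793554]]
trough [0.49336134 0.27088805] 0.10949602512379979 0.042783760556078215 -0.10056375344182045
jar [ 0.569 -0.13 ]
tr [ 0.595 -0.01 ]
be [ 0.47  -0.112]
bo [0.515 0.129]
gap 0.0492
lifted gap 0.0492
F [-0.5  0.2 -1.4]
placed [ 0.5687 -0.1295] yaw 1.386 t 12.3833
```

Run:
```python
from h import *
a=-.102+np.pi/2
pick((.4945,.2712),[a,a-np.pi],.0165)
place(pw(.104,0),[PY,PY+np.pi,PY-np.pi],.0175)
pick((.356,.282),[np.pi/2,-np.pi/2],.018)
place(pw(0,.122),[PY+np.pi/2,PY-np.pi/2],.0195)
snap("top","t2")
im=cv2.imread("pics/t2.png"); cv2.imwrite("pics/t2c.png",cv2.resize(im[130:290,120:460],None,fx=2.3,fy=2.3,interpolation=cv2.INTER_CUBIC))
```

```text
gap 0.0439
lifted gap 0.044
F [-0.  -0.1  0.2]
placed [ 0.595  -0.0103] yaw -0.185 t 22.2667
gap 0.0413
lifted gap 0.0418
F [-0.2  0.3 -0.7]
placed [0.5152 0.1287] yaw 1.386 t 31.7417
```

View pics/t2c.png

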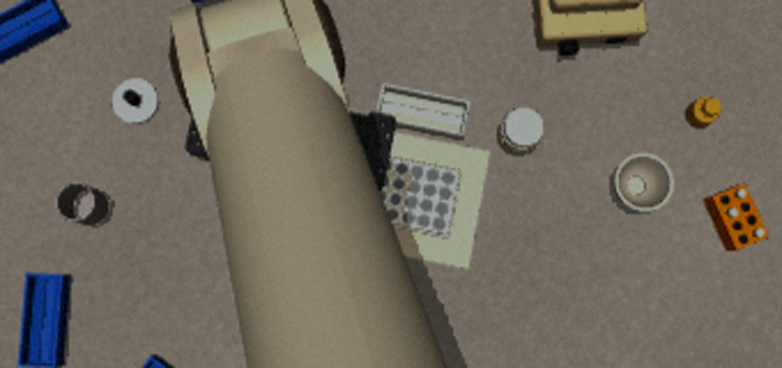

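t2c shows the trough parallel behind the plate (423,110), the jar at the corner (521,130), and the bystanders undisturbed. The bottle is hidden by the arm. Next I'll move the beaker, then take wrist views of it and the lid.

Run:
```python
from h import *
pick((.4695,.396),[np.pi/2,-np.pi/2],.025)
place(pw(0,-.123),[PY+np.pi/2,PY-np.pi/2],.0265,up=.2)
manip.move_pose([.55,-.10,.22],quat(np.pi/2)); manip.sleep(.2); snap("wrist","wB")
manip.move_pose([.66,.35,.2],quat(np.pi/2)); manip.sleep(.2); snap("wrist","wLid")
snap("top","t3")
print(manip.current_clock())
a=[cv2.imread(f"pics/{n}.png")[:262] for n in("wB","wLid")]; cv2.imwrite("pics/wBL.png",np.vstack(a))
```

```text
gap 0.046
lifted gap 0.0461
F [-0.5  0.4 -0.8]
placed [ 0.4702 -0.1121] yaw 1.386 t 42.0333
44.7
```

View pics/wBL.png

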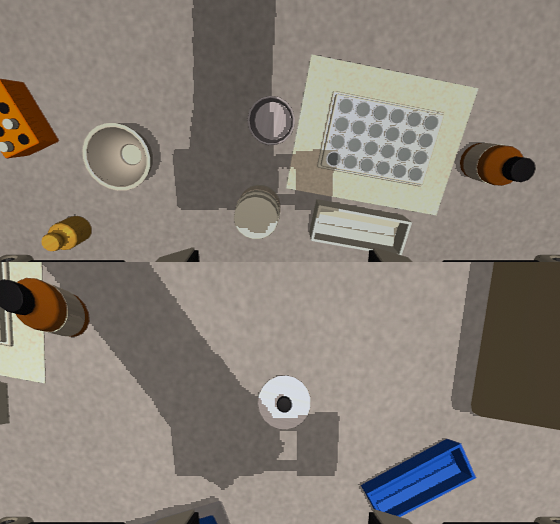

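wBL shows the beaker rim at (271,120) in wB, standing beside the plate's right end. The lid in wLid is at about (284,141), with its knob at about (284,142).

Run:
```python
from h import *
ld=lambda n:(cv2.imread(f"pics/{n}.png"),np.load(f"pics/{n}.npy",allow_pickle=True).item())
im,c=ld("wLid"); roi=im[100:185,240:330]
m=(roi.max(2)<60).astype(np.uint8); k,l,st,ce=cv2.connectedComponentsWithStats(m); i=1+np.argmax(st[1:,4]); print("knob px",ce[i]+[240,100],st[i])
print("knob",cast(c,ce[i]+[240,100],.032), cast(c,np.array([ [284.5,140.]]),.006))
im2,c2=ld("wB")
print("bk",cast(c2,[271,120],.06),"target",pw(0,-.123))
cv2.imwrite("pics/cc.png",np.hstack([cv2.resize(roi,(360,340),interpolation=0),cv2.resize(im2[85:160,230:320],(432,360),interpolation=0)[:340]]))
```

```text
knob px [283.61956522 141.72282609] [ 37  34  14  16 184]
knob [[0.60380965 0.34858709]] [[0.60362429 0.34952124]]
bk [[ 0.47010634 -0.11228644]] target [ 0.47017458 -0.11210116]
```

View pics/cc.png

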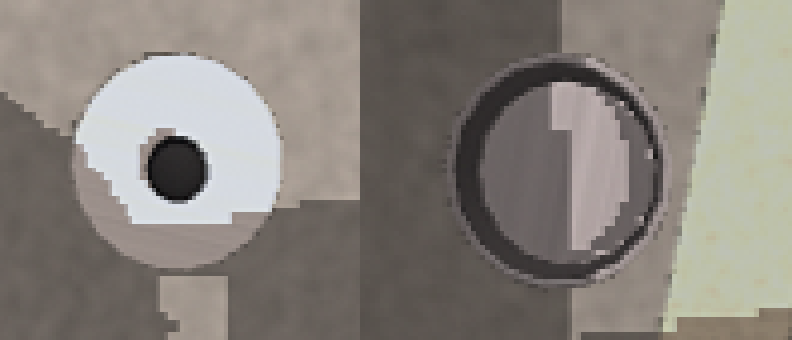

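The close crops confirm both centres: lid (0.6037,0.3495) and beaker (0.470,-0.112).

Run:
```python
from h import *
pick((.6038,.349),[np.pi/2,-np.pi/2],.012,f=20,up=.2)
place((.4701,-.1122),[PY+np.pi/2,PY-np.pi/2],.0728,up=.22)
manip.move_pose([.55,-.05,.25],quat(np.pi/2)); manip.sleep(.2); snap("wrist","wF")
manip.move_pose([.35,.45,.3],quat(np.pi/2)); manip.sleep(.2); snap("top","tF"); snap("side","sF")
print(manip.current_clock())
b=cv2.imread("pics/tF.png")[140:280,200:460]; cv2.imwrite("pics/F.png",np.vstack([cv2.imread("pics/wF.png")[:262],cv2.resize(b,(560,302),interpolation=cv2.INTER_CUBIC)]))
cv2.imwrite("pics/sFc.png",cv2.resize(cv2.imread("pics/sF.png")[160:340,200:440],None,fx=3,fy=3,interpolation=cv2.INTER_CUBIC))
```

```text
gap 0.0153
lifted gap 0.015
F [ 0.3  0.9 -0.4]
placed [ 0.4701 -0.1122] yaw 1.386 t 55.1
58.1
```

View pics/F.png

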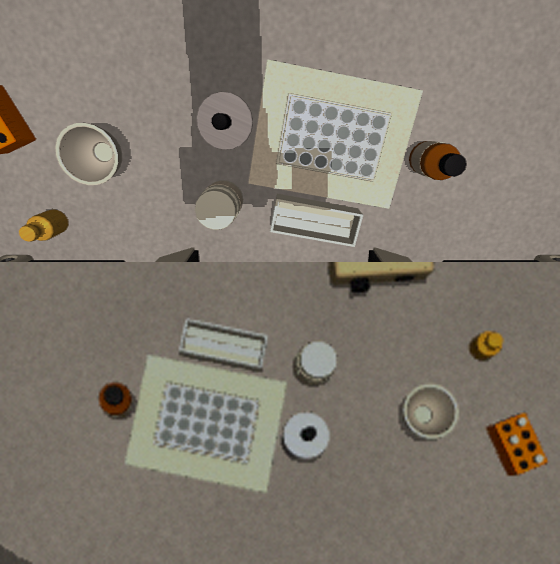

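View pics/sFc.png

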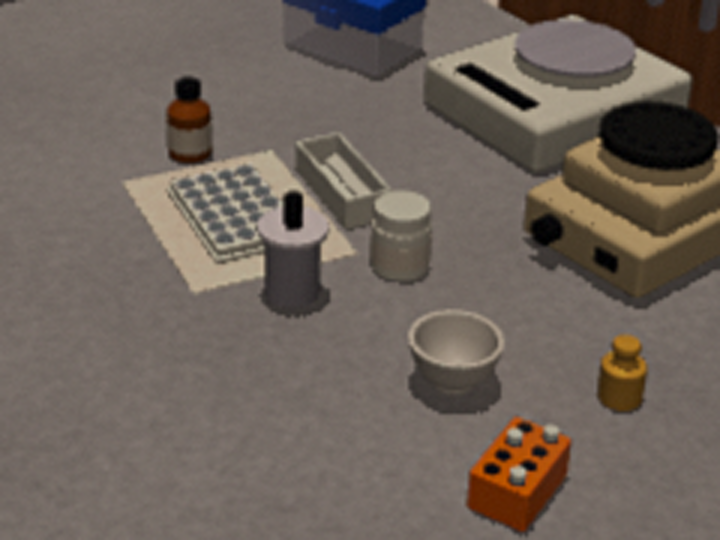

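Run:
```python
from h import *
M=R.from_euler("z",-PY).as_matrix()[:2,:2]
def sh(l,n,uv,z):
    c=np.load(f"pics/{n}.npy",allow_pickle=True).item(); print(l,(M@(cast(c,uv,z)[0]-PC)).round(4))
t=lambda u,v:(200+u*260/560,140+(v-262)*140/302)
sh("trough","tF",t(223,344),.03); sh("jar","tF",t(318,359),.06); sh("lid","tF",t(306,436),.066); sh("knob","tF",t(309,434),.094); sh("bottle cap","tF",t(114,397),.076)
sh("trough","wF",(316.5,222),.03); sh("lid","wF",(224,120.5),.066); sh("knob","wF",(221.5,121.5),.094); sh("jar","wF",(216,209),.06); sh("bottlecap","wF",(453,165),.076)
k,l,st,ce=0,0,0,0
c=np.load("pics/wF.npy",allow_pickle=True).item(); P=cast(c,[(292,104),(380,118)],.012); d=P[1]-P[0]; print("plate row angle",np.arctan2(d[1],d[0])-np.pi/2)
d=np.diff(cast(c,[(271,234),(357,246)],.03),axis=0)[0]; print("trough far edge",np.arctan2(d[1],d[0])-np.pi/2)
```

```text
trough [ 0.1022 -0.0007]
jar [ 0.1006 -0.1219]
lid [ 0.0002 -0.1237]
knob [-0.0005 -0.1229]
bottle cap [-0.0014  0.1198]
trough [ 0.1018 -0.    ]
lid [ 0.0006 -0.1236]
knob [ 0.0011 -0.1208]
jar [ 0.0986 -0.121 ]
bottlecap [0.0009 0.1193]
plate row angle -0.15083643980516337
trough far edge -0.1481081880400541
```

All checks are within tolerance, so I'm handing in.

```bash
python3 -c "
from h import *
manip.hand_in(); print(manip.current_clock())"
```

```text
the job is handed in; nothing more can be done
the job is handed in; nothing more can be done
```

I set out the bench as asked and handed the job in after about 58 s of the 122 s allowed; no verdict was reported. The jar, trough, bottle, beaker and lid were each placed in one try, with the beaker on the -y side, where the mixer is.

The last checks, from the top and wrist cameras, in the plate's frame (mm):

| Item | Measured (x, y) | Allowed x | Allowed y |
|---|---|---|---|
| Trough | (102, 0) | 85 to 115 | -14 to 14 |
| Jar | (99 to 101, -121 to -122) | 82 to 118 | -140 to -104 |
| Bottle | (-1 to 1, 119 to 120) | -14 to 14 | 105 to 135 |
| Beaker | (0, -123), measured before the lid went on | -14 to 14 | -137 to -107 |

- **Lid:** it rests on the beaker's rim, within about 3 mm of the beaker's measured centre (allowed 9 mm).
- **Trough angle:** its edge and the plate's well rows agreed to about 0.003 rad.
- **Upright and bystanders:** judged by eye in the final side and top views. Everything stood upright, and the tube rack, weight and mortar showed no visible shift.
- **One disagreement:** the plate's angle read -0.15 rad from two hand-picked wells in the final view, against -0.185 rad from the fit I worked with. The difference is small next to the 0.17 rad tolerance. No check failed.

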